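# Tip the parts box over the stop into the sorting tray

### The arm

A 7-joint arm with a two-finger parallel gripper is mounted at the origin on the work surface. World frame = base frame: x ahead of the robot, y to its left, z up, the work surface at z = 0. Lengths are in mm, angles in rad, forces in N, time in s.
With the tool pointing down it reaches from about 400 to 875 mm from the base axis. Payload 4.4 kg.
Tool frame: the origin (TCP) lies midway between the tips of the shut fingers; the grasp point (between the pads) lies 19 mm behind it (ctrl.pinch_z is the distance from the TCP to the grasp point, in mm); z points along the fingers, y is the line along which they close (so a half turn about z gives the same grasp; the last joint's range is limited). The gripper opens to 85 mm and grips with 20 to 120 N. Pads are 22 mm wide; open, the fingers measure 114 mm over their backs; the gripper's body (76 mm by 85 mm) begins 54 mm behind the grasp point. The pads swing forward as they close: fully open they stand 13 mm farther back than shut.
Start: joints at [-0.066, 0.628, 0.038, 1.517, -0.027, 0.996, -0.02], TCP at [650.014, 0.027, 231.313] pointing down, gripper open.
Joint ranges: [-3.06, 3.06], [-0.37, 2.12], [-1.25, 1.32], [0.18, 2.47], [-1.1, 4.24], [0.23, 1.98], [-2.94, 2.94]. Speed limits (rad/s): [2.57, 2.57, 3.14, 3.14, 3.14, 3.14, 3.14].

### API

Orientations are given as [roll, pitch, yaw] about the fixed x, y, z axes, in that order (R = Rz(yaw) Ry(pitch) Rx(roll)).
In Python, from cell import read_state, cams, order, ctrl gives the robot as it stands.
- The arm moves only by the tool move_arm, never from a script. Its argument "targets" is text: rows parted by semicolons, each of 7 numbers parted by spaces: the gripper's target within -1 to 1 (fully open at 1, half-way at 0, shut at -1), then the shift along the tool's x, y, z in cm, then the turn, a rotation vector about the tool's x, y, z in degrees. A call has 1 to 5 rows; each row shifts and turns the commanded pose from where the row before left it, along the tool's axes as they then stand; what a row does not reach is not made up. A row lasts 1/12 s, in which the tool goes at most 41.7 mm and 7.16 degrees, less where a joint would pass 70% of its speed; a pose out of reach is approached as far as the arm can. A call with a gripper value outside its range is refused whole. The fingers move at their own pace and stop on an object; the grip force is fixed at half the most. Time passes only in rows, so rows that do not move let the fingers close. It gives the time, the measured TCP pose, the force, the opening and the grip force at its end, in the units of the state.
- read_state(): the state, without advancing time (a new reading comes with each control period).
- cams.get_image(name): name is "scene" or "side" or "wrist"; returns a dict with "color" (384x512x3 uint8, red, green, blue), "fovy" (degrees; the focal length in pixels is half the picture's height over the tangent of half this angle, whatever the lens; pixels are square), "cx", "cy" (the principal point, pixels), "rvec" (rotation vector, rad) and "tvec" (3), from world to camera coordinates, as OpenCV has them. Camera axes: x right, y down, z forward; pixel columns grow to the right and rows downward; lengths in mm; the calibration is good to about 2 mm. A picture is of the moment at which its call begins. There is no depth.
- order.finish_job(): hands the job in; it is judged then, once.
The state is a dict: "clock": time; "qpos": joint angles; "qd": joint speeds; "tau": joint torques, N m; "eef_pos": TCP position; "tool_rot": TCP orientation; "force": force on the tool from outside, world axes, zero at the start; "torque": the same for the moment, N m; "width": finger opening in mm; "gripper_force": force on a finger pad.
Only numpy, scipy, OpenCV 4.12 (cv2) and the standard library are available. Lean on these libraries where they do the work, as an engineer would, in place of code of your own. Each camera call takes 0.05 s, during which the arm holds its last target. There are 200 camera calls.

### The job

Empty the box of wooden dowels into the sorting tray. First lift the finished boat out of the tray and set it down upright, without dropping it, on its cork pad on the grey display block, centred and lengthways on the pad; then, without lifting the box, slide it squarely up against the stop strip and tip it over the strip, so that it goes right over onto its side and every dowel ends up lying still in the tray, none of them in the box. Leave the glue bottles, the two other models and the stemmed glass standing where they are.

Things in the scene. Friction and masses are not known exactly. Their poses are not given: they have to be found in the camera images.
- station: Fixed tipping station: plywood step, stop strip, tray. Origin on the table below the middle of the stop's tray-side face; x along the stop, y from the step over the stop to the tray (tipping direction), z up. Step: level top 40 mm above the table, y -240 to 0, x -180 to 180 mm.
- stop_mid (a point): Middle of the stop's top edge, on its tray side. The stop is a beech strip along the step's tray-side edge, 360 mm long, 14 mm thick (station y -14 to 0), 10 mm high, so its top is 50 mm above the table.
- tray_mid (a point): Centre of the tray's inner floor, 7 mm above the table, at station y = 152 mm. Aluminium tray with turquoise liner, outside x -180 to 180, y 2 to 302 mm of the station, walls 4 mm thick, 46 mm high.
- bin: Parts box: open-topped milky plastic, 150 mm along x, 84 along y, 124 high, walls and floor 4; blue rim (top 8 mm) stands 4 mm out all round. About 0.5 kg full. Origin: centre of its underside, z to the open top. Upright on the step away from the stop, its y within 20 degrees of the station's y; slides if pushed low. Squarely against the stop its origin is at station y = -56 mm.
- boat: Finished model boat, pale wood with a red stripe, 120 mm along its x and 44 mm wide (its sides are flat and parallel over the middle 76 mm, round at both ends); hull 22 mm high, with a narrower white cabin (30 mm wide, to 43 mm) and a black funnel (to 57 mm) on it. Origin at the centre of its flat underside, z up. 90 g. It stands in the tray.
- stand: Fixed grey display block, 290 mm along its x, 160 mm along its y, 60 mm high; origin at the centre of its underside, on the table. On its top, in a row along its x, 95 mm apart and in any order, are the cottage model, the walnut model and the cork pad.
- pad: Cork pad fixed on the display block, the boat's place: 130 mm along its x, 56 mm along its y, 2 mm thick; origin at the centre of its underside, so the boat set down on it stands 62 mm above the table.
- cottage: Bystander, to be left alone. Small cottage model on a round wooden base 60 mm across and 22 mm high, 50 mm high in all, on the display block; origin at the centre of its underside.
- walnut: Bystander, to be left alone. Walnut model on a round wooden base 56 mm across and 24 mm high, 59 mm high in all, on the display block; origin at the centre of its underside.
- glue_white: Bystander, to be left alone. White glue bottle, 44 mm across, 116 mm high, standing on one end of the step beside the box; origin at the centre of its underside.
- glue_red: Bystander, to be left alone. Red glue bottle, 44 mm across, 116 mm high, standing on the other end of the step; origin at the centre of its underside.
- goblet: Bystander, to be left alone. Stemmed glass, 76 mm across, 160 mm high, on the table; origin at the centre of its underside.
- dowel_a: Round wooden dowel in the box at the start, lying along the box's x: 30 mm across, 124 mm long, pale; its x is the dowel's length; origin on its surface, half way along.
- dowel_a_center (a point): Centre of dowel_a, on its axis.
- dowel_b: Round wooden dowel in the box at the start, lying along the box's x: 30 mm across, 110 mm long, mid-brown; its x is the dowel's length; origin on its surface, half way along.
- dowel_b_center (a point): Centre of dowel_b, on its axis.
- dowel_c: Round wooden dowel in the box at the start, lying along the box's x: 30 mm across, 124 mm long, dark; its x is the dowel's length; origin on its surface, half way along.
- dowel_c_center (a point): Centre of dowel_c, on its axis.
- dowel_d: Round wooden dowel in the box at the start, lying along the box's x: 30 mm across, 100 mm long, pale; its x is the dowel's length; origin on its surface, half way along.
- dowel_d_center (a point): Centre of dowel_d, on its axis.
- dowel_e: Round wooden dowel in the box at the start, lying along the box's x: 30 mm across, 118 mm long, mid-brown; its x is the dowel's length; origin on its surface, half way along.
- dowel_e_center (a point): Centre of dowel_e, on its axis.
There are look-alikes about, which are no part of the job. Leave any turquoise look-alike of the dowel_c alone.

How it is judged (in metres and radians):
On the way, in this order (a step that is already met when the one before it is completed fails the run):
1. the boat stands upright on its cork pad, within 20 mm along and 15 mm across and 0.2 rad, let go (x of boat in the frame of pad between -0.02 and 0.02 m and y of boat in the frame of pad between -0.015 and 0.015 m and z of boat in the frame of pad between -0.004 and 0.008 m and angle between the x axis of boat and the x axis of pad, either way round below 0.2 rad and angle between boat's own z axis and vertical below 0.12 rad and contact force between the fingers and boat below 0.05 N and linear speed of boat below 0.03 m/s), for 0.2 s.
2. the box, upright, stands squarely against the stop strip (within 7 mm and 0.06 rad) (y of bin in the frame of station between -0.063 and -0.048 m and angle between the y axis of bin and the y axis of station, either way round below 0.06 rad and angle between bin's own z axis and vertical below 0.08 rad), for 0.1 s.
At the end, for the whole second after the job is handed in: Box still, tipped 80 degrees or more from upright; centres of all five dowels outside the box, within the tray's outline, under 70 mm above the table, at rest; boat upright (0.12 rad) and in line (0.2 rad) on the pad, centred within 20 mm along, 15 mm across, let go, at rest (all of step 1 and angle between bin's own z axis and vertical above 1.4 rad and linear speed of bin below 0.03 m/s and x of dowel_a_center in the frame of station between -0.18 and 0.18 m and y of dowel_a_center in the frame of station between 0 and 0.304 m and height (world z) of each of dowel_a_center, dowel_b_center, dowel_c_center, dowel_d_center, dowel_e_center below 0.07 m and (z of dowel_a_center in the frame of bin above 0.124 m or z of dowel_a_center in the frame of bin below 0 m or x of dowel_a_center in the frame of bin above 0.075 m or x of dowel_a_center in the frame of bin below -0.075 m or y of dowel_a_center in the frame of bin above 0.042 m or y of dowel_a_center in the frame of bin below -0.042 m) and linear speed of each of dowel_a, dowel_b, dowel_c, dowel_d, dowel_e below 0.04 m/s and x of dowel_b_center in the frame of station between -0.18 and 0.18 m and y of dowel_b_center in the frame of station between 0 and 0.304 m and (z of dowel_b_center in the frame of bin above 0.124 m or z of dowel_b_center in the frame of bin below 0 m or x of dowel_b_center in the frame of bin above 0.075 m or x of dowel_b_center in the frame of bin below -0.075 m or y of dowel_b_center in the frame of bin above 0.042 m or y of dowel_b_center in the frame of bin below -0.042 m) and x of dowel_c_center in the frame of station between -0.18 and 0.18 m and y of dowel_c_center in the frame of station between 0 and 0.304 m and (z of dowel_c_center in the frame of bin above 0.124 m or z of dowel_c_center in the frame of bin below 0 m or x of dowel_c_center in the frame of bin above 0.075 m or x of dowel_c_center in the frame of bin below -0.075 m or y of dowel_c_center in the frame of bin above 0.042 m or y of dowel_c_center in the frame of bin below -0.042 m) and x of dowel_d_center in the frame of station between -0.18 and 0.18 m and y of dowel_d_center in the frame of station between 0 and 0.304 m and (z of dowel_d_center in the frame of bin above 0.124 m or z of dowel_d_center in the frame of bin below 0 m or x of dowel_d_center in the frame of bin above 0.075 m or x of dowel_d_center in the frame of bin below -0.075 m or y of dowel_d_center in the frame of bin above 0.042 m or y of dowel_d_center in the frame of bin below -0.042 m) and x of dowel_e_center in the frame of station between -0.18 and 0.18 m and y of dowel_e_center in the frame of station between 0 and 0.304 m and (z of dowel_e_center in the frame of bin above 0.124 m or z of dowel_e_center in the frame of bin below 0 m or x of dowel_e_center in the frame of bin above 0.075 m or x of dowel_e_center in the frame of bin below -0.075 m or y of dowel_e_center in the frame of bin above 0.042 m or y of dowel_e_center in the frame of bin below -0.042 m)); the robot touches nothing.
It fails at once if the box is lifted off the step (its underside's centre over 90 mm above the step) (height (world z) of bin above 0.13 m).
It fails at once if the boat is tipped over (angle between boat's own z axis and vertical above 0.6 rad).
It fails at once if the boat is dropped or knocked (faster than 0.5 m/s while not held) (contact force between the fingers and boat below 0.05 N and linear speed of boat above 0.5 m/s).
It fails at once if a glue bottle, the cottage, the walnut or the goblet is knocked over or moved more than 25 mm (distance of any of glue_white, glue_red, cottage, walnut, goblet from where it was at the start of the episode above 0.025 m or angle between any of glue_white, glue_red, cottage, walnut, goblet's own z axis and vertical above 0.3 rad).
It also fails if it takes over 61 s, if anything falls off the work surface, if the arm or the gripper's body presses on something with over 40 N, if the wrist force passes 120 N, or if a joint passes its speed limit or range.

## Working session

There is one attempt and no reset: what is moved stays moved. The work goes in short steps, Python scripts to look and compute and a tool call to move; the robot and the scene stay as the last step left them, time stands still between calls to the robot, and variables do not carry over. Pictures are saved under pics/ and viewed, at most 10 in all, crops included, and the job is handed in when it is done.

Besides the shell and the picture viewer there is one more tool, called by a JSON object that holds its "api" and its "payload". move_arm: Moves the arm, as the interface text tells. Its arguments: {"type":"object","properties":{"targets":{"type":"string"}},"required":["targets"]}

```bash
ls; mkdir -p pics; cat > h.py <<'E'
import numpy as np,cv2
from cell import read_state,cams,order,ctrl
def grab(n,f=None):
    d=cams.get_image(n)
    if f: cv2.imwrite(f,d["color"][:,:,::-1])
    return d
def cam(d):
    R=cv2.Rodrigues(np.array(d["rvec"],float))[0];t=np.array(d["tvec"],float).ravel()
    f=d["color"].shape[0]/2/np.tan(np.radians(d["fovy"])/2)
    return R,t,f,d["cx"],d["cy"]
def ray(c,u,v):
    R,t,f,cx,cy=c
    return -R.T@t,R.T@np.array([(u-cx)/f,(v-cy)/f,1])
def onz(c,u,v,z):
    o,r=ray(c,u,v);return o+r*(z-o[2])/r[2]
def proj(c,p):
    R,t,f,cx,cy=c;q=R@np.array(p,float)+t;return np.array([f*q[0]/q[2]+cx,f*q[1]/q[2]+cy])
E
python3 - <<'E'
from h import *
import pickle
D={}
for n in("scene","side"):
    D[n]=grab(n,f"pics/{n}0.png");d=D[n];print(n,d["fovy"],d["cx"],d["cy"],-cam(d)[0].T@cam(d)[1])
pickle.dump(D,open("d0.pkl","wb"))
a=np.hstack([cv2.resize(D[n]["color"],(800,600)) for n in D])
for n in D: cv2.imwrite(f"pics/{n}0b.png",cv2.resize(D[n]["color"],(800,600))[:,:,::-1])
E
```

```text
pics
scene 55.974257858326716 256.21359559785674 186.40412103526813 [ 887.59027448 -417.96519609  959.80111718]
side 49.37835899045884 252.9866065299671 187.31750388313208 [ 139.09761639 -737.77938761  830.28780861]
```

View pics/scene0b.png

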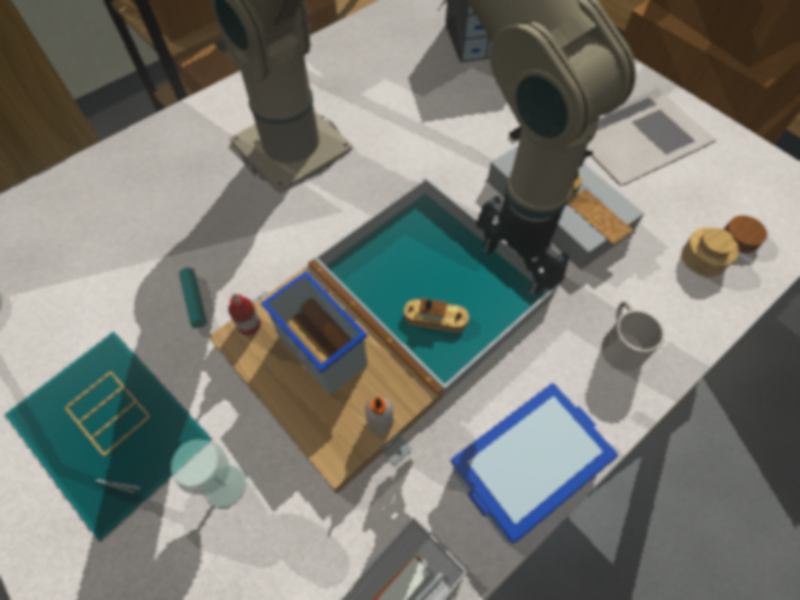

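View pics/side0b.png

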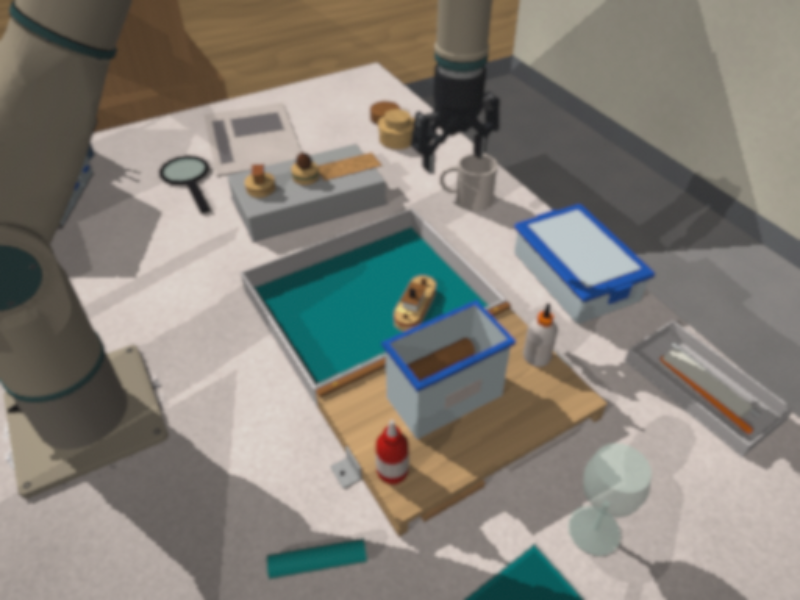

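The scene view shows the stop from (310,262) to (441,390), the boat at (436,315), the box at (315,320) and the pad at (600,215). In the side view the pad is at (350,166), the glasses and bottles stand at the step's ends, and the box rim is around (450,345).

```bash
cat > m1.py <<'E'
from h import *
import pickle
D=pickle.load(open("d0.pkl","rb"));k=.64
S=cam(D["scene"]);T=cam(D["side"])
def P(c,pts,z):
    return [np.round(onz(c,u*k,v*k,z)[:2]) for u,v in pts]
print("step sc",P(S,[(338,490),(210,338)],40),"stop ends sc",P(S,[(310,262),(441,390)],50))
print("step si",P(T,[(605,405),(400,530)],40),"stop ends si",P(T,[(508,303),(318,392)],50))
print("tray sc",P(S,[(427,182),(553,290),(445,388),(318,262)],46)); print("tray si",P(T,[(245,275),(408,212)],46))
print("rimscene",P(S,[(262,303),(308,258),(366,330),(322,368)],164)); print("rimside",P(T,[(385,343),(477,304),(515,342),(418,384)],164))
for n,c in(("scene",S),("side",T)):
    hsv=cv2.cvtColor(D[n]["color"],cv2.COLOR_RGB2HSV)
    bl=cv2.inRange(hsv,(105,140,60),(130,255,255))
    ye=cv2.inRange(hsv,(8,70,90),(28,255,255))
    for nm,m in(("blue",bl),("wood",ye)):
        cs,_=cv2.findContours(m,cv2.RETR_EXTERNAL,cv2.CHAIN_APPROX_NONE)
        for q in cs:
            if cv2.contourArea(q)<150:continue
            r=cv2.minAreaRect(q);x=q[:,0].mean(0)
            print(n,nm,"area",cv2.contourArea(q),"c",np.round(r[0]),np.round(r[1]),round(r[2]),[list(map(int,np.round(p))) for p in cv2.boxPoints(r)])
E
python3 m1.py
```

```text
step sc [array([ 691., -381.]), array([ 332., -397.])] stop ends sc [array([ 323., -168.]), array([ 676., -150.])]
step si [array([ 680., -388.]), array([ 324., -409.])] stop ends si [array([ 673., -154.]), array([ 319., -168.])]
tray sc [array([316., 139.]), array([666., 144.]), array([ 677., -141.]), array([ 330., -155.])]
tray si [array([311., 131.]), array([653., 149.])]
rimscene [array([ 407., -304.]), array([ 385., -197.]), array([ 554., -207.]), array([ 561., -297.])]
rimside [array([ 405., -221.]), array([ 555., -220.]), array([ 560., -304.]), array([ 409., -302.])]
scene blue area 5335.5 c [340. 294.] [66. 90.] 50 [[284, 298], [353, 240], [396, 291], [327, 349]]
scene blue area 1973.5 c [200. 204.] [59. 37.] 49 [[167, 195], [195, 170], [234, 214], [206, 239]]
scene wood area 257.0 c [287. 202.] [25. 15.] 18 [[272, 204], [277, 191], [301, 199], [296, 212]]
scene wood area 7144.0 c [206. 235.] [127.  95.] 48 [[128, 220], [199, 156], [284, 250], [214, 314]]
scene wood area 984.5 c [463. 156.] [28. 56.] 72 [[432, 151], [485, 134], [494, 161], [441, 178]]
scene wood area 570.0 c 
[... 518 characters left out ...]
24, 227], [483, 274], [479, 279]]
side wood area 9520.5 c [295. 257.] [108. 159.] 59 [[198, 251], [336, 170], [391, 263], [253, 344]]
side wood area 489.5 c [265. 193.] [17. 37.] 27 [[249, 206], [265, 173], [280, 181], [264, 213]]
side wood area 247.5 c [166. 116.] [17. 20.] 27 [[154, 121], [163, 103], [178, 111], [169, 129]]
side wood area 466.5 c [214. 108.] [19. 57.] 90 [[186, 98], [243, 98], [243, 117], [186, 117]]
side wood area 567.0 c [251.  80.] [29. 28.] 90 [[237, 65], [265, 65], [265, 94], [237, 94]]
side wood area 594.5 c [321.  19.] [17. 40.] 6 [[310, 38], [314, -2], [332, 0], [327, 40]]
side wood area 9560.0 c [168.  27.] [ 78. 229.] 81 [[49, 6], [276, -28], [287, 49], [61, 83]]
```

```bash
cat >> m1.py <<'E'
print("----")
print("pad si",P(T,[(318,167),(375,153),(382,165),(325,180)],62))
print("pad sc",P(S,[(570,205),(583,192),(632,229),(618,243)],62))
print("boat sc",P(S,[(403,313),(469,320)],29),"si",P(T,[(397,322),(436,280)],29))
print("stand si",P(T,[(230,180),(250,218),(388,187),(360,150)],60)); print("stand sc",P(S,[(642,215),(590,255)],60))
print("cottage si",P(T,[(260,182)],82),"walnut",P(T,[(305,170)],84))
print("goblet",P(T,[(596,530)],0),"gluew",P(T,[(540,352)],40),P(S,[(378,402)],156),"gluer",P(T,[(392,470)],40),P(S,[(240,298)],156))
E
python3 m1.py | sed -n '/----/,$p'
```

```text
----
pad si [array([554., 356.]), array([683., 345.]), array([674., 297.]), array([547., 306.])]
pad sc [array([558., 309.]), array([553., 355.]), array([677., 356.]), array([680., 308.])]
boat sc [array([514., -96.]), array([605., -13.])] si [array([499., -85.]), array([609., -29.])]
stand si [array([378., 403.]), array([371., 264.]), array([649., 224.]), array([661., 374.])]
stand sc [array([668., 401.]), array([663., 247.])]
cottage si [array([421., 335.])] walnut [array([515., 328.])]
goblet [array([ 560., -518.])] gluew [array([ 660., -260.])] [array([ 654., -265.])] gluer [array([ 355., -329.])] [array([ 371., -325.])]
```

```bash
cat >> h.py <<'E'
from scipy.spatial.transform import Rotation as Ro
def go(x,y,z,yaw=None,n=None):
    """shift (cm) in tool axes now and turn (deg) about tool z so that the tool's y lies along world angle yaw (mod pi)"""
    s=read_state();R=Ro.from_euler("xyz",s["tool_rot"])
    d=R.inv().apply(np.array([x,y,z])-np.array(s["eef_pos"]))/10
    ty=R.as_matrix()[:,1];a=np.degrees(np.arctan2(ty[1],ty[0]));o=f"shift {np.round(d,2)} ty {a:.1f}"
    if yaw is not None:
        w=(np.degrees(yaw)-a+90)%180-90;o+=f" turn_z {-w:.1f}"
    print(o,"pos",np.round(s["eef_pos"],1),"rot",np.round(s["tool_rot"],3),"q",np.round(s["qpos"],2),"t",s["clock"])
E
python3 -c "
from h import *
go(557,-55,200,0.56+np.pi/2)"
```

```text
shift [-5.5  -9.24  3.06] ty -0.0 turn_z 57.9 pos [649.4   0.  230.5] rot [-3.14  -0.     1.571] q [-0.07  0.63  0.04  1.52 -0.03  1.   -0.02] t 0.1
```

{"api": "move_arm", "payload": {"targets": "1 -1.8 -3.1 0 0 0 0; 1 -1.8 -3.1 0 0 0 0; 1 -1.8 -3.1 0 0 0 0; 1 0 0 0 0 0 0; 1 0 0 0 0 0 0"}}

```text
clock: 0.52
eef_pos: [555.2, -55.6, 231.3]
tool_rot: [-3.14, 0.0, 1.568]
force: [1.3, 0.1, 0.5]
width: 85.5
gripper_force: 0.0
```

```bash
python3 - <<'E'
from h import *
import pickle
d=grab("wrist");pickle.dump(d,open("w1.pkl","wb"))
cv2.imwrite("pics/w1.png",cv2.resize(d["color"],(800,600))[:,:,::-1])
print(d["fovy"]);go(557,-55,200,.56+np.pi/2)
E
```

```text
67.44522556498907
shift [-0.08  0.    3.15] ty -0.1 turn_z 57.9 pos [557.  -54.2 231.5] rot [ 3.141 -0.     1.57 ] q [ 0.02  0.5   0.04  1.77 -0.02  0.87  0.07] t 0.5667
```

View pics/w1.png

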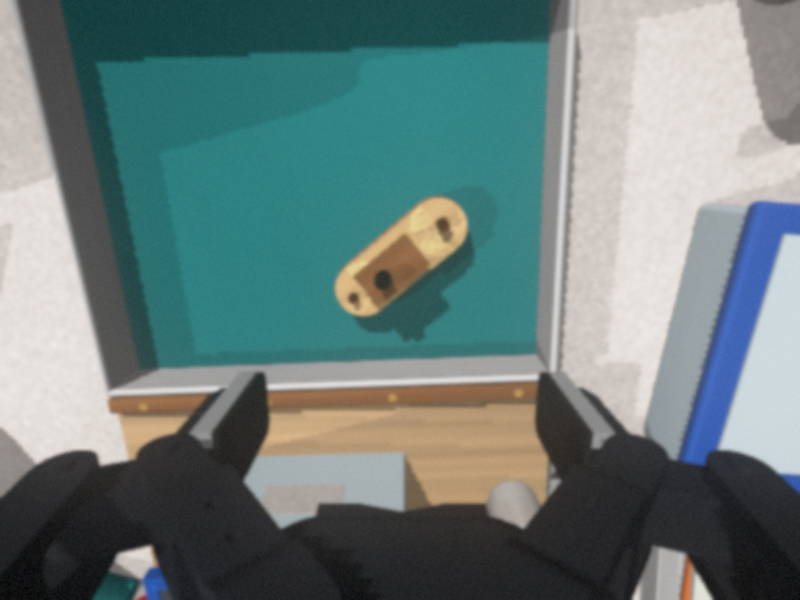

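The wrist view shows the boat at (402,257) lying about 35° in the picture, the stop strip's edge along row ~390 from (110,395) to (550,380), and the bottom edge of the box's tray-side face at (265,457)–(405,455).

```bash
python3 - <<'E'
from h import *
import pickle
d=pickle.load(open("w1.pkl","rb"));c=cam(d);k=.64
h=cv2.cvtColor(d["color"],cv2.COLOR_RGB2HSV)
m=cv2.inRange(h,(5,60,60),(30,255,255));m[:115]=0;m[215:]=0;m[:,:190]=0;m[:,320:]=0
m=cv2.morphologyEx(m,cv2.MORPH_CLOSE,np.ones((15,15)))
q=max(cv2.findContours(m,cv2.RETR_EXTERNAL,cv2.CHAIN_APPROX_NONE)[0],key=cv2.contourArea)[:,0]
p=np.array([onz(c,u,v,29)[:2] for u,v in q],np.float32)
r=cv2.minAreaRect(p);print("boat",r,cv2.boxPoints(r))
for nm,pts,z in(("stop traytop",[(110,390),(550,378)],50),("traywall",[(112,392),(550,357)],46),("trayin R floor",[(540,357),(550,40)],7),("tray floor near",[(160,367),(540,352)],7),("box foot",[(262,456),(405,454)],40),("boxfoot corner",[(405,505)],40),("glue",[(513,500)],150)):
    print(nm,[np.round(onz(c,u*k,v*k,z)[:2],1) for u,v in pts])
E
```

```text
boat ((552.7954711914062, -48.95600509643555), (118.8656005859375, 45.511566162109375), 39.560272216796875) [[ 492.48254    -69.26445  ]
 [ 521.4684    -104.35182  ]
 [ 613.1084     -28.64756  ]
 [ 584.12256      6.4398117]]
stop traytop [array([ 323.2, -150.8]), array([ 671.2, -141.3])]
traywall [array([ 321.6, -154.6]), array([ 671.1, -125.2])]
trayin R floor [array([ 676.1, -141.7]), array([663.5, 107.2])]
tray floor near [array([ 340.7, -150.3]), array([ 675.7, -136.9])]
box foot [array([ 435. , -218.2]), array([ 557.2, -216.6])]
boxfoot corner [array([ 557.2, -268.4])]
glue [array([ 620.3, -172.3])]
```

{"api": "move_arm", "payload": {"targets": "1 0 0 2 0 0 6.3; 1 0 0 2 0 0 6.3; 1 0 0 2 0 0 6.3; 1 0 0 2 0 0 6.3; 1 0 0 1 0 0 6.3"}}

```text
clock: 0.98
eef_pos: [557.2, -52.6, 138.8]
tool_rot: [-3.139, 0.001, 1.018]
force: [-1.0, 0.3, -0.1]
width: 85.5
gripper_force: 0.0
```

{"api": "move_arm", "payload": {"targets": "1 0 0 0 0 0 6.3; 1 0 0 0 0 0 6.3; 1 0 0 0 0 0 6.3; 1 0 0 0 0 0 0; 1 0 0 0 0 0 0"}}

```text
clock: 1.4
eef_pos: [558.0, -52.9, 140.9]
tool_rot: [3.141, -0.0, 0.696]
force: [-0.6, -0.3, -0.5]
width: 85.5
gripper_force: 0.0
```

```bash
python3 -c "
from h import *
go(552.8,-49,6,.691+np.pi/2)"
```

```text
shift [-0.15 -0.64 13.49] ty -50.1 turn_z 0.3 pos [558.  -52.9 140.9] rot [ 3.141 -0.     0.696] q [-0.13  0.63  0.27  1.86 -0.25  0.68 -0.59] t 1.4
```

{"api": "move_arm", "payload": {"targets": "1 -0.1 -0.6 3.5 0 0 0; 1 0 0 3.5 0 0 0; 1 0 0 3 0 0 0; 1 0 0 2 0 0 0; 1 0 0 1 0 0 0"}}

```text
clock: 1.82
eef_pos: [551.3, -49.2, 8.6]
tool_rot: [-3.138, 0.002, 0.694]
force: [-1.0, 0.9, 0.3]
width: 85.6
gripper_force: 0.0
```

{"api": "move_arm", "payload": {"targets": "1 0 0 0.5 0 0 0; -0.2 0 0 0 0 0 0; -0.4 0 0 0 0 0 0; -1 0 0 0 0 0 0; -1 0 0 0 0 0 0"}}

```text
clock: 2.23
eef_pos: [553.7, -50.1, 8.0]
tool_rot: [3.14, -0.002, 0.691]
force: [0.8, -0.0, -1.1]
width: 42.7
gripper_force: 61.6
```

{"api": "move_arm", "payload": {"targets": "-1 0 0 0 0 0 0; -1 0 0 0 0 0 0; -1 0 0 0 0 0 0; -1 0 0 0 0 0 0; -1 0 0 0 0 0 0"}}

```text
clock: 2.65
eef_pos: [553.7, -50.1, 7.9]
tool_rot: [3.14, -0.002, 0.691]
force: [-1.3, -0.1, 6.2]
width: 42.7
gripper_force: 62.6
```

{"api": "move_arm", "payload": {"targets": "-1 0 0 -2 0 0 0; -1 0 0 -4 0 0 0; -1 0 0 -4 0 0 0; -1 0 0 -4 0 0 0; -1 0 0 -4 0 0 0"}}

```text
clock: 3.07
eef_pos: [552.0, -49.9, 188.7]
tool_rot: [3.141, -0.0, 0.691]
force: [1.2, 0.8, -0.2]
width: 43.0
gripper_force: 61.7
```

{"api": "move_arm", "payload": {"targets": "-1 2.2 -2.4 0 0 0 0; -1 2.2 -2.4 0 0 0 0; -1 2.2 -2.4 0 0 0 0; -1 2.2 -2.4 0 0 0 0; -1 2.2 -2.4 0 0 0 0"}}

```text
clock: 3.48
eef_pos: [560.5, 114.3, 187.2]
tool_rot: [3.141, -0.001, 0.691]
force: [0.8, 0.2, -1.0]
width: 42.7
gripper_force: 61.8
```

{"api": "move_arm", "payload": {"targets": "-1 2.2 -2.4 0 0 0 0; -1 2.2 -2.4 0 0 0 0; -1 0 0 0 0 0 0; -1 0 0 0 0 0 0; -1 0 0 0 0 0 0"}}

```text
clock: 3.9
eef_pos: [563.8, 177.0, 186.6]
tool_rot: [3.141, 0.0, 0.691]
force: [0.2, 0.6, -0.3]
width: 43.1
gripper_force: 61.7
```

```bash
python3 - <<'E'
from h import *
import pickle
d=grab("wrist");pickle.dump(d,open("w2.pkl","wb"))
cv2.imwrite("pics/w2.png",cv2.resize(d["color"],(800,600))[:,:,::-1])
go(616,328,64,.0+np.pi/2)
E
```

```text
shift [13.68 -8.42 12.25] ty -50.5 turn_z 39.5 pos [564.  176.1 186.7] rot [3.141 0.    0.69 ] q [-0.55  0.61  0.32  1.74 -0.25  0.82 -1.  ] t 3.95
```

View pics/w2.png

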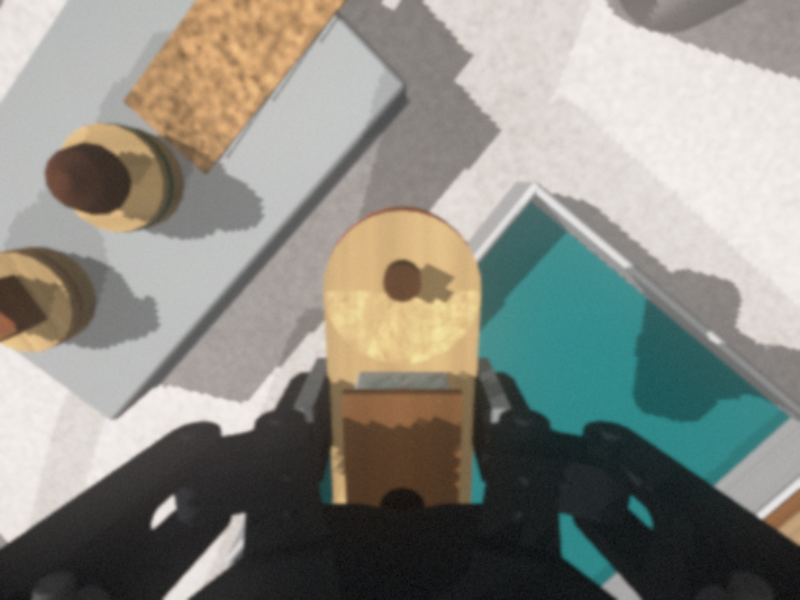

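The boat is gripped straight, bow at (402,210). The pad's near corners are at (125,100) and (207,172), with its long edge running to (343,12).

```bash
python3 - <<'E'
from h import *
import pickle
d=pickle.load(open("w2.pkl","rb"));c=cam(d);k=.64
f=lambda u,v,z:onz(c,u*k,v*k,z)[:2]
A,B,C=f(125,100,62),f(207,172,62),f(343,12,62)
print(A,B,C,np.linalg.norm(C-B))
e=C-B;a=np.arctan2(e[1],e[0]);w=np.arctan2(*(B-A)[::-1])+np.pi/2
s1,s2=f(112,405,60),f(403,85,60);b=np.arctan2(*(s2-s1)[::-1])
print("yaws",a,w,b,s1,s2,np.linalg.norm(s2-s1))
for y in(a,b):
    x=np.array([np.cos(y),np.sin(y)]);print((A+B)/2+65*x)
print("walnut",f(115,178,84))
s=read_state();y=(a+w+b)/3
# boat held: hull middle from the bow and sides
bow=f(403,209,s["eef_pos"][2]+22);print("bow dist",np.linalg.norm(bow-np.array(s["eef_pos"][:2])))
E
```

```text
[549.82934245 362.83103452] [546.42558398 307.37010225] [659.80206615 296.65278918] 113.88190158056854
yaws -0.09424847986432336 -0.061295302640034244 -0.09012739880073763 [379.7752022  275.06595568] [653.17627424 250.35809174] 274.5152540988868
[612.83898663 328.98348271]
[612.86364606 329.25021533]
walnut [518.73080503 335.87552032]
bow dist 59.99323253139993
```

{"api": "move_arm", "payload": {"targets": "-1 0 0 0 0 0 6.4; -1 0 0 0 0 0 6.4; -1 0 0 0 0 0 6.4; -1 0 0 0 0 0 6.4; -1 0 0 0 0 0 6.4"}}

```text
clock: 4.37
eef_pos: [564.2, 175.5, 186.7]
tool_rot: [3.141, -0.0, 0.124]
force: [-0.3, -0.1, -0.4]
width: 43.2
gripper_force: 61.7
```

{"api": "move_arm", "payload": {"targets": "-1 0 0 0 0 0 6.4; -1 0 0 0 0 0 6.4; -1 0 0 0 0 0 0; -1 0 0 0 0 0 0; -1 0 0 0 0 0 0"}}

```text
clock: 4.78
eef_pos: [564.1, 176.7, 186.5]
tool_rot: [3.142, -0.0, -0.089]
force: [0.0, -0.6, -0.7]
width: 42.8
gripper_force: 61.7
```

```bash
python3 -c "
from h import *
go(613,329,64,-.09+np.pi/2)"
```

```text
shift [  3.51 -15.61  12.25] ty -95.1 turn_z 0.0 pos [564.1 176.7 186.5] rot [ 3.142 -0.    -0.089] q [-0.68  0.65  0.54  1.75 -0.43  0.86 -1.61] t 4.7833
```

{"api": "move_arm", "payload": {"targets": "-1 0.7 -3.1 0 0 0 0; -1 0.7 -3.1 0 0 0 0; -1 0.7 -3.1 0 0 0 0; -1 0.7 -3.1 0 0 0 0; -1 0.7 -3.2 0 0 0 0"}}

```text
clock: 5.2
eef_pos: [613.4, 330.6, 186.5]
tool_rot: [-3.141, 0.0, -0.09]
force: [1.5, 0.0, -0.7]
width: 42.7
gripper_force: 61.7
```

{"api": "move_arm", "payload": {"targets": "-1 0 0 3.5 0 0 0; -1 0 0 3.5 0 0 0; -1 0 0 2.5 0 0 0; -1 0 0 1.5 0 0 0; -1 0 0 0.8 0 0 0"}}

```text
clock: 5.62
eef_pos: [611.8, 328.9, 65.9]
tool_rot: [3.14, 0.003, -0.09]
force: [-0.9, 1.0, -0.4]
width: 42.8
gripper_force: 61.7
```

```bash
python3 -c "
from h import *
go(613,329,64,-.09+np.pi/2)
print(read_state()['force'])"
```

```text
shift [ 0.12 -0.02  0.19] ty -95.2 turn_z -0.0 pos [611.8 328.9  65.9] rot [ 3.14e+00  3.00e-03 -9.00e-02] q [-0.79  0.94  0.47  1.51 -0.52  0.83 -1.78] t 5.6167
[-0.93359928  0.98183855 -0.36334616]
```

{"api": "move_arm", "payload": {"targets": "-1 0.1 0 0.2 0 0 0; -1 0 0 0.05 0 0 0; -1 0 0 0 0 0 0; -1 0 0 0 0 0 0"}}

```text
clock: 5.95
eef_pos: [615.2, 330.1, 67.7]
tool_rot: [-3.14, -0.003, -0.091]
force: [0.2, -0.2, -1.2]
width: 42.4
gripper_force: 61.7
```

{"api": "move_arm", "payload": {"targets": "-1 0 0 0.2 0 0 0; -1 0 0 0 0 0 0; -1 0 0 0.1 0 0 0; -1 0 0 0 0 0 0; -1 0 0 0 0 0 0"}}

```text
clock: 6.37
eef_pos: [614.1, 329.9, 63.1]
tool_rot: [-3.141, -0.0, -0.091]
force: [-0.7, -0.4, 0.4]
width: 42.7
gripper_force: 62.0
```

{"api": "move_arm", "payload": {"targets": "-1 0 0 0.1 0 0 0; -1 0 0 0 0 0 0; -1 0 0 0 0 0 0"}}

```text
clock: 6.62
eef_pos: [614.1, 329.9, 63.0]
tool_rot: [-3.141, -0.0, -0.091]
force: [-2.4, -0.3, 5.8]
width: 43.2
gripper_force: 62.5
```

{"api": "move_arm", "payload": {"targets": "0.3 0 0 0 0 0 0; 1 0 0 0 0 0 0; 1 0 0 0 0 0 0; 1 0 0 0 0 0 0; 1 0 0 -0.5 0 0 0"}}

```text
clock: 7.03
eef_pos: [613.2, 329.4, 65.7]
tool_rot: [3.14, 0.002, -0.091]
force: [0.6, -0.2, 0.1]
width: 85.7
gripper_force: 0.0
```

{"api": "move_arm", "payload": {"targets": "1 0 0 -2 0 0 0; 1 0 0 -4 0 0 0; 1 0 0 -4 0 0 0; 1 0 0 -4 0 0 0; 1 0 0 -4 0 0 0"}}

```text
clock: 7.45
eef_pos: [613.8, 329.4, 249.0]
tool_rot: [3.141, -0.0, -0.091]
force: [0.8, 0.6, 0.4]
width: 85.2
gripper_force: 0.0
```

```bash
python3 - <<'E'
from h import *
import pickle
d=grab("side");pickle.dump(d,open("s2.pkl","wb"));e=grab("wrist")
a=d["color"][60:150,120:270];b=e["color"]
cv2.imwrite("pics/p2.png",np.vstack([cv2.resize(a,(500,300)),cv2.resize(b,(400,300),None) if 0 else cv2.copyMakeBorder(cv2.resize(b,(400,300)),0,0,0,100,0)])[:,:,::-1])
go(613,329,150)
E
```

```text
shift [-0.65  0.27 10.54] ty -95.2 pos [618.3 330.5 255.5] rot [-3.135 -0.013 -0.091] q [-0.83  0.74  0.58  1.35 -0.42  1.16 -1.87] t 7.55
```

View pics/p2.png

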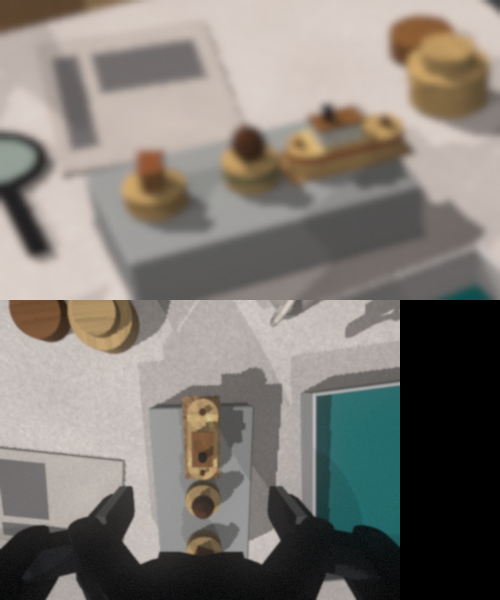

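The boat sits centred and lengthways on the pad, bystanders untouched. On to the box.

```bash
cat >> h.py <<'E'
def rows(pos,R1,n,g,pos0=None,R0=None):
    "n rows from the present pose to pos,R1 (matrix), straight and evenly turning"
    s=read_state();R=Ro.from_euler("xyz",s["tool_rot"]) if R0 is None else Ro.from_matrix(R0)
    p0=np.array(s["eef_pos"] if pos0 is None else pos0);d=(np.array(pos)-p0)/n/10
    rv=(R.inv()*Ro.from_matrix(R1)).as_rotvec()/n;o=[]
    for i in range(n):
        q=R.inv().apply(d);o.append(f"{g} "+" ".join(f"{v:.1f}" for v in q)+" "+" ".join(f"{v:.1f}" for v in np.degrees(rv)));R=R*Ro.from_rotvec(rv)
    for i in range(0,n,5):print("; ".join(o[i:i+5]))
    print("deg/row",np.degrees(np.linalg.norm(rv)),"mm/row",np.linalg.norm(d)*10)
def down(a):
    "tool down with its y along world angle a"
    y=np.array([np.cos(a),np.sin(a),0]);z=np.array([0,0,-1.]);return np.c_[np.cross(y,z),y,z]
E
python3 -c "
from h import *
rows([490,-260,300],down(0),16,1)"
```

```text
1 -0.5 3.7 -0.3 0.0 -0.1 -5.9; 1 -0.8 3.7 -0.3 0.0 -0.1 -5.9; 1 -1.2 3.6 -0.3 0.0 -0.1 -5.9; 1 -1.6 3.4 -0.3 0.0 -0.1 -5.9; 1 -1.9 3.2 -0.3 0.0 -0.1 -5.9
1 -2.3 3.0 -0.3 0.0 -0.1 -5.9; 1 -2.6 2.8 -0.3 0.0 -0.1 -5.9; 1 -2.8 2.5 -0.3 0.0 -0.1 -5.9; 1 -3.1 2.2 -0.3 0.0 -0.1 -5.9; 1 -3.3 1.9 -0.3 0.0 -0.1 -5.9
1 -3.5 1.5 -0.3 0.0 -0.1 -5.9; 1 -3.6 1.1 -0.3 0.0 -0.1 -5.9; 1 -3.7 0.8 -0.3 0.0 -0.1 -5.9; 1 -3.8 0.4 -0.3 0.0 -0.1 -5.9; 1 -3.8 -0.0 -0.3 0.0 -0.1 -5.9
1 -3.8 -0.4 -0.3 0.0 -0.1 -5.9
deg/row 5.950028270466272 mm/row 37.86795906294223
```

{"api": "move_arm", "payload": {"targets": "-1 -0.5 3.7 -0.3 0 0 -5.9; -1 -0.8 3.7 -0.3 0 0 -5.9; -1 -1.2 3.6 -0.3 0 0 -5.9; -1 -1.6 3.4 -0.3 0 0 -5.9; -1 -1.9 3.2 -0.3 0 0 -5.9"}}

```text
clock: 7.97
eef_pos: [573.3, 144.3, 261.9]
tool_rot: [3.141, 0.0, 0.429]
force: [1.5, -1.2, 0.9]
width: 25.7
gripper_force: 0.0
```

{"api": "move_arm", "payload": {"targets": "-1 -2.3 3 -0.3 0 0 -5.9; -1 -2.6 2.8 -0.3 0 0 -5.9; -1 -2.8 2.5 -0.3 0 0 -5.9; -1 -3.1 2.2 -0.3 0 0 -5.9; -1 -3.3 1.9 -0.3 0 0 -5.9"}}

```text
clock: 8.38
eef_pos: [532.0, -40.7, 277.0]
tool_rot: [3.141, -0.0, 0.944]
force: [0.7, -0.7, 0.8]
width: 0.0
gripper_force: 0.0
```

{"api": "move_arm", "payload": {"targets": "-1 -3.5 1.5 -0.3 0 0 -5.9; -1 -3.6 1.1 -0.3 0 0 -5.9; -1 -3.7 0.8 -0.3 0 0 -5.9; -1 -3.8 0.4 -0.3 0 0 -5.9; -1 -3.8 0 -0.3 0 0 -5.9"}}

```text
clock: 8.8
eef_pos: [490.2, -226.0, 292.0]
tool_rot: [3.141, -0.0, 1.459]
force: [0.7, 0.1, -0.1]
width: -0.2
gripper_force: 0.0
```

{"api": "move_arm", "payload": {"targets": "-1 -3.8 -0.4 -0.3 0 0 -5.9; -1 0 0 0 0 0 0; -1 0 0 0 0 0 0; -1 0 0 0 0 0 0"}}

```text
clock: 9.13
eef_pos: [482.6, -261.0, 294.5]
tool_rot: [-3.141, -0.001, 1.555]
force: [-0.4, 1.1, 0.3]
width: 0.3
gripper_force: 0.0
```

```bash
python3 - <<'E'
from h import *
import pickle
d=grab("wrist");pickle.dump(d,open("w3.pkl","wb"))
cv2.imwrite("pics/w3.png",cv2.resize(d["color"],(800,600))[:,:,::-1])
go(490,-260,300,0)
E
```

```text
shift [ 0.    0.7  -0.55] ty -0.8 turn_z -0.8 pos [ 483.  -259.9  294.5] rot [-3.141e+00 -1.000e-03  1.558e+00] q [ 0.29  0.42  0.22  1.72 -0.11  1.01  0.54] t 9.1833
```

View pics/w3.png

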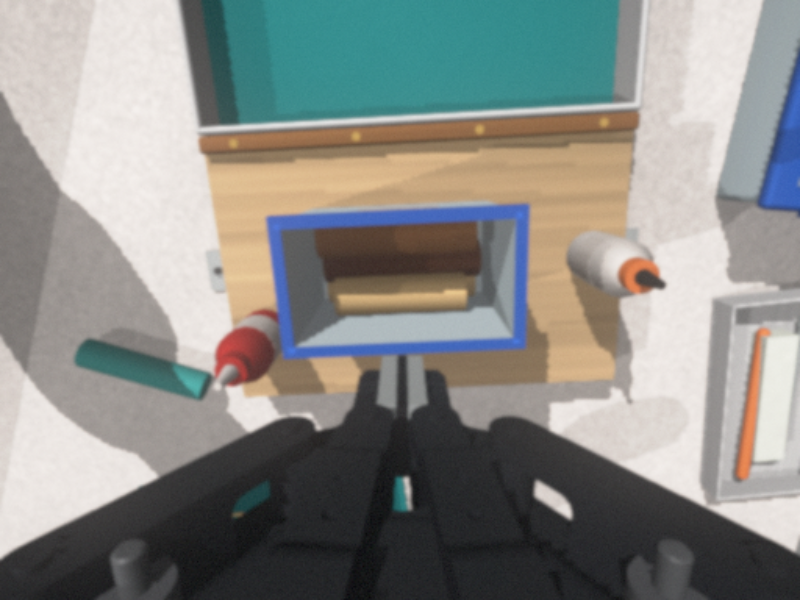

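The wrist view shows the box rim corners at (268,216), (528,205), (525,347), (285,357). The stop runs from (200,137) to (638,113), the white bottle is at (605,260) and the red bottle at (245,345).

```bash
python3 - <<'E'
from h import *
import pickle
d=pickle.load(open("w3.pkl","rb"));c=cam(d);k=.64
f=lambda u,v,z:np.round(onz(c,u*k,v*k,z)[:2],1)
h=cv2.cvtColor(d["color"],cv2.COLOR_RGB2HSV);m=cv2.inRange(h,(105,140,60),(130,255,255));m[:,360:]=0
q=max(cv2.findContours(m,cv2.RETR_EXTERNAL,cv2.CHAIN_APPROX_NONE)[0],key=cv2.contourArea)[:,0]
p=np.array([onz(c,u,v,164)[:2] for u,v in q],np.float32);print("rim",cv2.minAreaRect(p))
print([f(u,v,164) for u,v in[(268,216),(528,205),(525,347),(285,357)]])
print("stop traytop",f(200,134,50),f(638,110,50)," stop step-side",f(201,152,50),f(636,132,50),"foot",f(209,153,40),f(632,143,40))
print("step back",f(245,396,40),f(615,380,40))
print("tray outer top",f(200,131,46),f(645,104,46))
print("bottles base-ish white",f(590,250,70),"top",f(640,276,144),"red",f(228,372,144))
E
```

```text
rim ((481.37139892578125, -258.2115173339844), (155.99136352539062, 90.31884002685547), 1.7988495826721191)
[array([ 403. , -214.8]), array([ 558.5, -210.7]), array([ 562. , -301.3]), array([ 405.4, -305.8])]
stop traytop [ 320.6 -157.8] [ 673.4 -145.1]  stop step-side [ 319.6 -171.6] [ 673.9 -161.7] foot [ 322. -172.] [ 676.5 -169.5]
step back [ 327.7 -397.5] [ 686.6 -386.1]
tray outer top [ 319.3 -155.1] [ 680.5 -140.2]
bottles base-ish white [ 637.6 -254.1] top [ 641.5 -259.7] red [ 358.4 -324.9]
```

```bash
cat >> h.py <<'E'
YAW=.036
def tilt(deg): return down(YAW)@Ro.from_euler("y",deg,degrees=True).as_matrix()
E
python3 -c "
from h import *
import pickle
D=pickle.load(open('d0.pkl','rb'));print('goblet sc',onz(cam(D['scene']),222*.64,487*.64,0))
rows([478,-360,230],tilt(40),7,1)"
```

```text
goblet sc [ 555.65374914 -520.87211282    0.        ]
1 -1.4 -0.1 0.9 0.1 5.7 -0.4; 1 -1.5 -0.1 0.8 0.1 5.7 -0.4; 1 -1.6 -0.1 0.6 0.1 5.7 -0.4; 1 -1.6 -0.1 0.5 0.1 5.7 -0.4; 1 -1.7 -0.1 0.3 0.1 5.7 -0.4
1 -1.7 -0.1 0.1 0.1 5.7 -0.4; 1 -1.7 -0.1 -0.0 0.1 5.7 -0.4
deg/row 5.716941680394349 mm/row 17.022748880330155
```

{"api": "move_arm", "payload": {"targets": "1 -1.4 -0.1 0.9 0.1 5.7 -0.4; 1 -1.5 -0.1 0.8 0.1 5.7 -0.4; 1 -1.6 -0.1 0.6 0.1 5.7 -0.4; 1 -1.6 -0.1 0.5 0.1 5.7 -0.4; 1 -1.7 -0.1 0.3 0.1 5.7 -0.4"}}

```text
clock: 9.6
eef_pos: [479.1, -331.1, 248.9]
tool_rot: [3.139, -0.502, 1.597]
force: [1.1, -0.4, 0.0]
width: 60.4
gripper_force: 0.0
```

{"api": "move_arm", "payload": {"targets": "1 -1.7 -0.1 0.1 0.1 5.7 -0.4; 1 -1.7 -0.1 0 0.1 5.7 -0.4; 1 0 0 0 0 0 0; 1 0 0 0 0 0 0; 1 0 0 0 0 0 0"}}

```text
clock: 10.02
eef_pos: [477.8, -359.0, 229.9]
tool_rot: [3.134, -0.698, 1.613]
force: [0.7, -0.3, 0.7]
width: 85.3
gripper_force: 0.0
```

```bash
python3 -c "
from h import *
go(478,-345,60);s=read_state();rows([478,-345,55],tilt(40),7,1)"
```

```text
shift [-9.85 -0.02 13.91] ty 2.2 pos [ 477.8 -359.   229.9] rot [ 3.134 -0.698  1.613] q [ 0.82  0.88  0.04  1.23 -0.45  1.61  1.01] t 10.0167
1 -1.5 -0.0 2.0 0.0 0.0 0.0; 1 -1.5 -0.0 2.0 0.0 0.0 0.0; 1 -1.5 0.0 2.0 0.0 0.0 0.0; 1 -1.5 0.0 2.0 0.0 0.0 0.0; 1 -1.5 0.0 2.0 0.0 0.0 0.0
1 -1.5 0.0 2.0 0.0 0.0 0.0; 1 -1.5 0.0 2.0 0.0 0.0 0.0
deg/row 0.04828117348689462 mm/row 25.06582868342388
```

{"api": "move_arm", "payload": {"targets": "1 -1.5 0 2 0 0 0; 1 -1.5 0 2 0 0 0; 1 -1.5 0 2 0 0 0; 1 -1.5 0 2 0 0 0; 1 -1.5 0 2 0 0 0"}}

```text
clock: 10.43
eef_pos: [479.5, -352.5, 107.8]
tool_rot: [3.129, -0.693, 1.618]
force: [-0.7, 1.2, 0.4]
width: 85.1
gripper_force: 0.0
```

{"api": "move_arm", "payload": {"targets": "1 -1.5 0 2 0 0 0; 1 -1.2 0 1.6 0 0 0; 1 0 0 0 0 0 0; 1 0 0 0 0 0 0"}}

```text
clock: 10.77
eef_pos: [478.7, -350.2, 62.5]
tool_rot: [3.132, -0.696, 1.615]
force: [0.7, 0.1, 0.3]
width: 85.4
gripper_force: 0.0
```

```bash
python3 - <<'E'
from h import *
d=grab("side")
cv2.imwrite("pics/s3.png",cv2.resize(d["color"][130:350,150:440],(790,600))[:,:,::-1])
go(478,-310,55)
E
```

```text
shift [2.65 0.05 3.26] ty 2.2 pos [ 478.9 -351.2   63.1] rot [ 3.131 -0.694  1.615] q [ 0.82  1.06  0.03  1.32 -0.46  1.35  1.12] t 10.8167
```

View pics/s3.png

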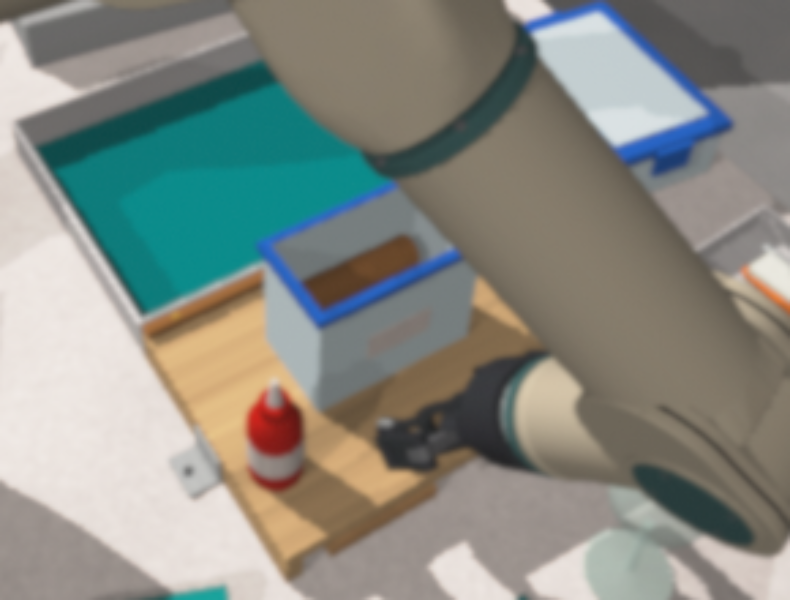

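The gripper is behind the box, low and clear of the goblet and red bottle; the box is still upright. Push.

{"api": "move_arm", "payload": {"targets": "1 0.5 0 1 0 0 0; 1 0.8 0 0.6 0 0 0; 1 0.8 0 0.6 0 0 0; 1 0.6 0 0.5 0 0 0; 1 0.5 0 0.4 0 0 0"}}

```text
clock: 11.23
eef_pos: [476.8, -307.2, 59.2]
tool_rot: [3.131, -0.694, 1.614]
force: [0.1, -0.2, 0.2]
width: 85.2
gripper_force: 0.0
```

{"api": "move_arm", "payload": {"targets": "1 0.5 0 0.4 0 0 0; 1 0.5 0 0.4 0 0 0; 1 0.5 0 0.4 0 0 0; 1 0.5 0 0.4 0 0 0; 1 0.5 0 0.4 0 0 0"}}

```text
clock: 11.65
eef_pos: [474.8, -277.7, 58.1]
tool_rot: [3.133, -0.692, 1.61]
force: [0.7, -5.6, 2.9]
width: 85.2
gripper_force: 2.4
```

```bash
python3 -c "
from h import *
go(478,-252,56);print(read_state()['force'])"
```

```text
shift [1.83 0.4  1.8 ] ty 1.9 pos [ 474.8 -277.7   58.1] rot [ 3.133 -0.692  1.61 ] q [ 0.76  1.    0.    1.52 -0.5   1.2   1.13] t 11.65
[ 0.71241061 -5.61792036  2.91121671]
```

{"api": "move_arm", "payload": {"targets": "1 0.5 0 0.3 0 0 0; 1 0.5 0 0.4 0 0 0; 1 0.4 0 0.3 0 0 0; 1 0.3 0 0.2 0 0 0"}}

```text
clock: 11.98
eef_pos: [473.3, -253.9, 59.1]
tool_rot: [3.136, -0.697, 1.61]
force: [0.8, -2.2, -1.2]
width: 85.3
gripper_force: 1.0
```

{"api": "move_arm", "payload": {"targets": "1 0.2 0 0.2 0 0 0; 1 0.2 0 0.2 0 0 0; 1 0 0 0 0 0 0"}}

```text
clock: 12.23
eef_pos: [473.4, -249.7, 58.7]
tool_rot: [3.134, -0.695, 1.611]
force: [-0.1, -2.9, -0.8]
width: 85.4
gripper_force: 1.5
```

{"api": "move_arm", "payload": {"targets": "1 0.2 0 0.2 0 0 0; 1 0.2 0 0.1 0 0 0; 1 0 0 0 0 0 0"}}

```text
clock: 12.48
eef_pos: [473.5, -249.7, 58.7]
tool_rot: [3.132, -0.686, 1.61]
force: [0.0, -12.0, 2.1]
width: 85.2
gripper_force: 6.2
```

{"api": "move_arm", "payload": {"targets": "1 0.2 0 0.2 0 0 0; 1 0 0 0 0 0 0; 1 0 0 0 0 0 0"}}

```text
clock: 12.73
eef_pos: [473.6, -249.7, 58.5]
tool_rot: [3.131, -0.682, 1.609]
force: [0.2, -17.5, 5.7]
width: 85.2
gripper_force: 9.0
```

{"api": "move_arm", "payload": {"targets": "1 -0.7 0 -0.6 0 0 0; 1 -0.9 0 -0.8 0 0 0; 1 0 0 0 0 0 0; 1 0 0 0 0 0 0"}}

```text
clock: 13.07
eef_pos: [473.6, -261.8, 59.3]
tool_rot: [3.136, -0.698, 1.61]
force: [-0.1, 0.0, -0.5]
width: 85.6
gripper_force: 0.0
```

```bash
python3 - <<'E'
from h import *
import pickle
go(474,-270,130)
d=grab("scene");c=cam(d);k=.64
h=cv2.cvtColor(d["color"],cv2.COLOR_RGB2HSV);m=cv2.inRange(h,(105,140,60),(130,255,255));m[:,255:]=0
q=max(cv2.findContours(m,cv2.RETR_EXTERNAL,cv2.CHAIN_APPROX_NONE)[0],key=cv2.contourArea)[:,0]
p=np.array([onz(c,u,v,164)[:2] for u,v in q],np.float32);print("rim",cv2.minAreaRect(p))
E
```

```text
shift [ 3.92  0.04 -5.94] ty 2.0 pos [ 473.6 -261.8   59.3] rot [ 3.136 -0.698  1.61 ] q [ 0.75  0.99 -0.    1.55 -0.51  1.18  1.13] t 13.0667
rim ((479.7400817871094, -208.32870483398438), (160.5247802734375, 94.3411636352539), 1.2931047677993774)
```

The box is square against the stop (rim centre y −208, yaw ≈1.3°). Raise and tip.

{"api": "move_arm", "payload": {"targets": "1 1 0 -1.8 0 0 0; 1 1.2 0 -1.8 0 0 0; 1 1.2 0 -1.8 0 0 0; 1 0.5 0 -0.5 0 0 0; 1 0 0 0 0 0 0"}}

```text
clock: 13.53
eef_pos: [474.6, -269.8, 131.2]
tool_rot: [3.132, -0.696, 1.613]
force: [1.0, 0.3, 0.2]
width: 85.3
gripper_force: 0.0
```

```bash
python3 -c "
from h import *
go(474,-250,130)"
```

```text
shift [1.45 0.01 1.36] ty 2.1 pos [ 474.6 -269.8  131.2] rot [ 3.132 -0.696  1.613] q [ 0.75  0.89  0.01  1.52 -0.5   1.29  1.08] t 13.5333
```

{"api": "move_arm", "payload": {"targets": "1 0.8 0 0.7 0 0 0; 1 0.7 0 0.6 0 0 0; 1 1.1 0 0.25 0 0 0; 1 1.1 0 0.25 0 0 0; 1 1.1 0 0.4 0 0 0"}}

```text
clock: 13.95
eef_pos: [471.4, -220.0, 143.8]
tool_rot: [3.136, -0.695, 1.609]
force: [-0.9, -4.8, 6.3]
width: 85.3
gripper_force: 3.1
```

{"api": "move_arm", "payload": {"targets": "1 1.1 0 0.4 0 0 0; 1 1.1 0 0.6 0 0 0; 1 1.1 0 0.6 0 0 0; 1 0 0 0 0 0 0"}}

```text
clock: 14.28
eef_pos: [470.3, -180.0, 153.1]
tool_rot: [3.135, -0.7, 1.614]
force: [-0.7, -0.7, 0.1]
width: 85.4
gripper_force: 0.9
```

```bash
python3 - <<'E'
from h import *
go(474,-250,130)
d=grab("side");cv2.imwrite("pics/s4.png",cv2.resize(d["color"][100:320,150:440],(790,600))[:,:,::-1])
E
```

```text
shift [-6.85  0.09 -2.75] ty 2.2 pos [ 470.3 -180.   153.1] rot [ 3.135 -0.7    1.614] q [ 0.67  0.79 -0.02  1.71 -0.55  1.18  1.05] t 14.2833
```

View pics/s4.png

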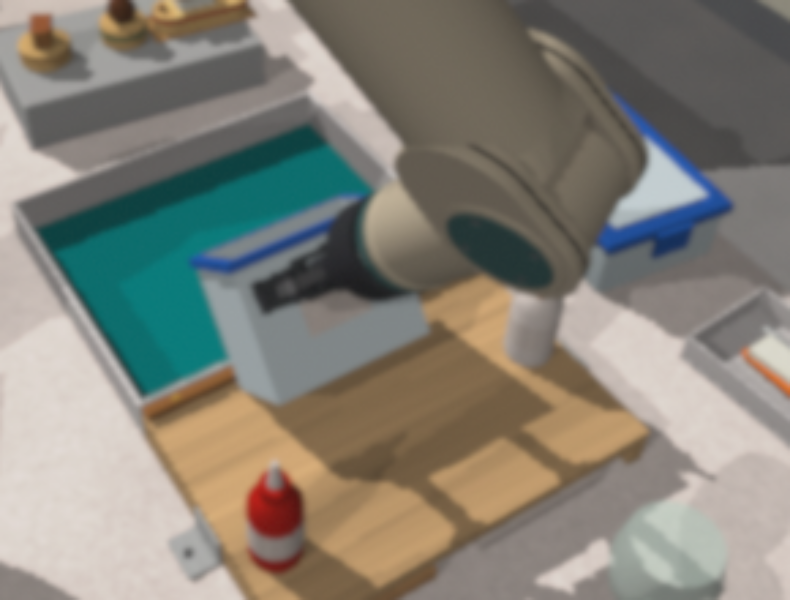

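The box is tilted ~30° about the strip, fingers on its back face, bottles untouched. Continue.

{"api": "move_arm", "payload": {"targets": "1 0.9 0 0.7 0 0 0; 1 0.8 0 0.7 0 0 0; 1 0.8 0 0.7 0 0 0; 1 0.7 0 0.8 0 0 0; 1 0.7 0 0.8 0 0 0"}}

```text
clock: 14.75
eef_pos: [468.5, -129.0, 148.7]
tool_rot: [3.136, -0.697, 1.61]
force: [0.3, 0.4, 0.0]
width: 85.1
gripper_force: 0.0
```

{"api": "move_arm", "payload": {"targets": "1 0.6 0 0.8 0 0 0; 1 0.6 0 0.9 0 0 0; 1 0.5 0 1 0 0 0; 1 0.5 0 1 0 0 0; 1 0 0 0 0 0 0"}}

```text
clock: 15.17
eef_pos: [466.4, -86.6, 134.4]
tool_rot: [3.137, -0.7, 1.612]
force: [-0.2, 0.2, 0.9]
width: 85.4
gripper_force: 0.0
```

```bash
python3 - <<'E'
from h import *
go(474,-250,130)
d=grab("side");e=grab("scene");cv2.imwrite("pics/s5.png",np.hstack([cv2.resize(d["color"][80:320,130:400],(400,356)),cv2.resize(e["color"][100:320,130:380],(400,356))])[:,:,::-1])
E
```

```text
shift [-12.79   0.13 -10.2 ] ty 2.2 pos [466.4 -86.6 134.4] rot [ 3.137 -0.7    1.612] q [ 0.58  0.77 -0.08  1.89 -0.64  1.    1.05] t 15.1667
```

View pics/s5.png

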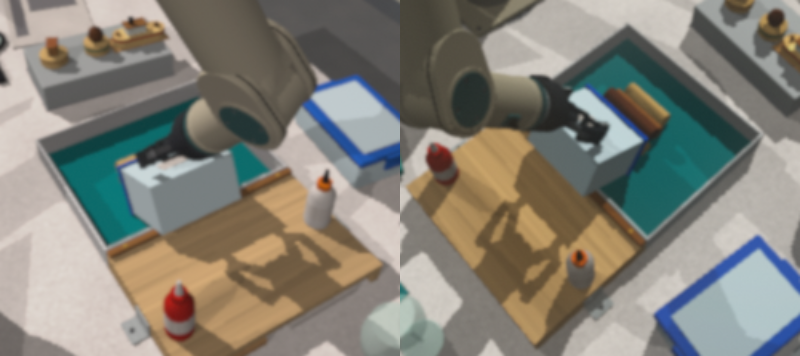

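{"api": "move_arm", "payload": {"targets": "1 1 0 -2 0 0 0; 1 0 0 -3.5 0 0 0; 1 0 0 -4 0 0 0; 1 0 0 -4 0 0 0; 1 0 0 -4 0 0 0"}}

```text
clock: 15.68
eef_pos: [469.9, -196.5, 277.1]
tool_rot: [3.135, -0.695, 1.609]
force: [0.8, -0.1, -0.5]
width: 85.5
gripper_force: 0.0
```

{"api": "move_arm", "payload": {"targets": "1 1 0 -2 0 0 0; 1 0 0 0 0 0 0; 1 0 0 0 0 0 0; 1 0 0 0 0 0 0; 1 0 0 0 0 0 0"}}

```text
clock: 16.1
eef_pos: [469.8, -198.7, 296.1]
tool_rot: [3.137, -0.698, 1.609]
force: [0.6, -0.6, -0.2]
width: 85.6
gripper_force: 0.0
```

```bash
python3 - <<'E'
from h import *
import pickle
D={n:grab(n) for n in("wrist","scene","side")};pickle.dump(D,open("e.pkl","wb"))
a=cv2.resize(D["wrist"]["color"],(440,330));b=cv2.resize(D["scene"]["color"][90:260,150:380],(360,266));s=cv2.resize(D["side"]["color"][60:250,100:360],(360,263))
im=np.zeros((530,800,3),np.uint8);im[:330,:440]=a;im[:266,440:]=b;im[266:529,440:]=s
cv2.imwrite("pics/e.png",im[:,:,::-1]);go(474,-250,130)
E
```

```text
shift [-14.62   0.15   9.45] ty 2.1 pos [ 470.1 -198.8  296.4] rot [ 3.137 -0.698  1.61 ] q [ 0.68  0.63 -0.    1.57 -0.51  1.46  0.91] t 16.25
```

View pics/e.png

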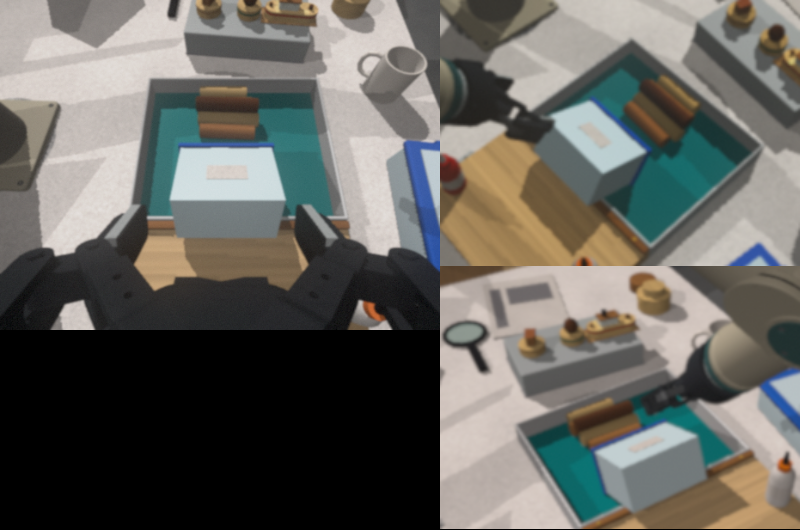

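All five should show, but I see four dowels in the tray (wrist view rows ~92 pale, 103 dark, 117 brown, 130 brown); a pale one may be hidden or still in the box. Measure from the stored pictures.

```bash
python3 - <<'E'
from h import *
import pickle
D=pickle.load(open("e.pkl","rb"));d=D["wrist"];c=cam(d);C=d["color"]
s=512/440
print("col through dowels (row, world y at z22, rgb)")
for u in (int(215*s),int(245*s)):
  for v in range(int(84*s),int(152*s),2): print(u,v,np.round(onz(c,u,v,22)[:2]),C[v,u])
print("box rim top row edge (blue)")
for u in(215,260,310):
  col=cv2.cvtColor(C[:,u:u+1],cv2.COLOR_RGB2HSV)[:,0];r=np.where((col[:,0]>105)&(col[:,0]<130)&(col[:,1]>130))[0];print(u,r[:20],np.round(onz(c,u,r[0],50),0) if len(r) else "")
E
```

```text
col through dowels (row, world y at z22, rgb)
250 97 [445. 156.] [86 85 84]
250 99 [445. 151.] [91 87 80]
250 101 [445. 146.] [135 114  85]
250 103 [445. 141.] [170 142 103]
250 105 [445. 136.] [149 124  90]
250 107 [446. 132.] [127 107  78]
250 109 [446. 127.] [108  91  67]
250 111 [446. 122.] [96 79 61]
250 113 [446. 117.] [87 64 50]
250 115 [447. 113.] [79 54 43]
250 117 [447. 108.] [72 53 40]
250 119 [447. 104.] [65 47 40]
250 121 [447.  99.] [58 47 39]
250 123 [447.  95.] [56 44 40]
250 125 [448.  90.] [57 45 42]
250 127 [448.  86.] [50 42 35]
250 129 [448.  81.] [61 50 43]
250 131 [448.  77.] [93 79 62]
250 133 [448.  72.] [105  91  69]
250 135 [449.  68.] [107  92  71]
250 137 [449.  64.] [106  90  67]
250 139 [449.  59.] [104  89  66]
250 141 [449.  55.] [97 83 64]
250 143 [449.  51.] [111  90  70]
250 145 [450.  47.] [131  95  67]
250 147 [450.  43.] [140 100  71]
250 149 [450.  39.] [133  97  70]
250 151 [450.  34.] [115  85  65]
250 153 [450.  30.] [102  76  62]
250 155 [451.  26.] [94 74 59]
250 157 [451.  22.] [86 69 56]
250 159 [451.  18.] [77 66 60]
250 161 [451.  14.]
[... 981 characters left out ...]

285 143 [511.  53.] [96 81 64]
285 145 [511.  49.] [116  90  67]
285 147 [511.  45.] [140 101  71]
285 149 [511.  41.] [141 101  70]
285 151 [511.  37.] [132  95  68]
285 153 [511.  33.] [118  88  66]
285 155 [511.  29.] [105  79  64]
285 157 [511.  25.] [95 74 63]
285 159 [511.  21.] [84 67 58]
285 161 [511.  17.] [73 68 62]
285 163 [511.  13.] [52 74 75]
285 165 [511.   9.] [ 57  89 114]
285 167 [511.   5.] [ 62  95 167]
285 169 [511.   1.] [ 61  87 149]
285 171 [511.  -3.] [ 98 109 127]
285 173 [511.  -7.] [189 203 205]
285 175 [511. -11.] [207 219 223]
box rim top row edge (blue)
215 [167 168 169] [397. -15.  50.]
260 [166 167 168 169] [469. -11.  50.]
310 [167 168 169] [548. -10.  50.]
```

Hue says the bands are pale, dark, pale (shaded), brown, so one brown dowel is unseen. Move above the tray and measure from overhead.

```bash
python3 - <<'E'
from h import *
import pickle
D=pickle.load(open("e.pkl","rb"))
cs={n:cam(D[n]) for n in D}
W=lambda x,y:(x*512/440,y*384/330)
S=lambda x,y:(150+(x-440)*230/360,90+y*170/266)
def tri(a,b):
    o1,r1=ray(cs["wrist"],*a);o2,r2=ray(cs["scene"],*b);A=np.c_[r1,-r2];t=np.linalg.lstsq(A,o2-o1,rcond=None)[0]
    p,q=o1+r1*t[0],o2+r2*t[1];return np.round((p+q)/2),round(float(np.linalg.norm(p-q)),1)
print("near top R",tri(W(284,200),S(600,168)));print("rim top R",tri(W(271,147),S(648,150)));print("bottom R",tri(W(281,236),S(597,203)))
print("cam wrist",-cs["wrist"][0].T@cs["wrist"][1])
rows([490,0,300],down(0),7,-1)
E
```

```text
near top R (array([ 547., -145.,  151.]), 3.2)
rim top R (array([548., -35.,  86.]), 3.3)
bottom R (array([ 561., -171.,   70.]), 14.0)
cam wrist [ 470.28072035 -237.81306137  449.43019505]
-1 2.2 0.4 1.8 -0.1 -5.7 0.3; -1 2.4 0.4 1.6 -0.1 -5.7 0.3; -1 2.5 0.4 1.3 -0.1 -5.7 0.3; -1 2.6 0.3 1.1 -0.1 -5.7 0.3; -1 2.7 0.3 0.8 -0.1 -5.7 0.3
-1 2.8 0.3 0.5 -0.1 -5.7 0.3; -1 2.8 0.3 0.2 -0.1 -5.7 0.3
deg/row 5.720238909120576 mm/row 28.553561051130597
```

{"api": "move_arm", "payload": {"targets": "-1 2.2 0.4 1.8 0 -5.7 0.3; -1 2.4 0.4 1.6 0 -5.7 0.3; -1 2.5 0.4 1.3 0 -5.7 0.3; -1 2.6 0.3 1.1 0 -5.7 0.3; -1 2.7 0.3 0.8 0 -5.7 0.3"}}

```text
clock: 16.67
eef_pos: [484.6, -56.1, 298.7]
tool_rot: [-3.137, -0.195, 1.581]
force: [1.0, 1.2, -0.3]
width: 25.7
gripper_force: 0.0
```

{"api": "move_arm", "payload": {"targets": "-1 2.8 0.3 0.5 0 -5.7 0.3; -1 2.8 0.3 0.2 0 -5.7 0.3; -1 0 0 0 0 0 0; -1 0 0 0 0 0 0; -1 0 0 0 0 0 0"}}

```text
clock: 17.08
eef_pos: [489.5, -1.5, 299.4]
tool_rot: [-3.133, -0.004, 1.575]
force: [-0.2, 0.1, -0.1]
width: -0.2
gripper_force: 0.0
```

```bash
python3 - <<'E'
from h import *
import pickle
d=grab("wrist");e=grab("side");f=grab("scene");pickle.dump((d,e,f),open("o.pkl","wb"));c=cam(d);go(490,0,300,0);print("cam",-c[0].T@c[1])
C=cv2.medianBlur(d["color"],5)
for x in (430,480,530):
    print(x)
    for y in range(150,-70,-6):
        u,v=proj(c,[x,y,22]);u,v=int(round(u)),int(round(v))
        if 0<=v<384 and 0<=u<512:
            p=C[v,u].astype(int);print(y,(u,v),p,np.round(p/max(p[0],1),2)[1:],end=" | ")
    print()
E
```

```text
shift [ 0.47  0.03 -0.06] ty -0.2 turn_z -0.2 pos [489.7  -4.7 299.4] rot [-3.133 -0.004  1.567] q [-0.12  0.32  0.1   1.85 -0.04  0.97 -0.  ] t 17.2333
cam [490.08281273  66.44028356 442.26517464]
430
150 (215, 48) [177 174 174] [0.98 0.98] | 144 (215, 53) [95 91 82] [0.96 0.86] | 138 (215, 58) [122 104  78] [0.85 0.64] | 132 (215, 63) [194 162 117] [0.84 0.6 ] | 126 (215, 67) [166 139 101] [0.84 0.61] | 120 (216, 72) [114  97  72] [0.85 0.63] | 114 (216, 77) [100  84  65] [0.84 0.65] | 108 (216, 82) [163 115  78] [0.71 0.48] | 102 (216, 86) [152 107  73] [0.7  0.48] | 96 (216, 91) [110  76  56] [0.69 0.51] | 90 (216, 95) [105  71  53] [0.68 0.5 ] | 84 (216, 100) [94 64 48] [0.68 0.51] | 78 (217, 104) [83 57 43] [0.69 0.52] | 72 (217, 109) [62 47 38] [0.76 0.61] | 66 (217, 113) [59 48 38] [0.81 0.64] | 60 (217, 118) [112  95  70] [0.85 0.62] | 54 (217, 122) [109  93  69] [0.85 0.63] | 48 (217, 126) [106  90  67] [0.85 0.63] | 42 (217, 131) [139 100  68] [0.72 0.49] | 36 (218, 135) [162 115  78] [0.71 0.48] | 30 (218, 139) [155 111  76] [0.72 0.49] | 24 (218, 143) [124  91  65] [0.73
[... 2999 characters left out ...]
139) [124 100  77] [0.81 0.62] | 24 (287, 144) [100  86  75] [0.86 0.75] | 18 (287, 148) [55 86 84] [1.56 1.53] | 12 (287, 152) [42 92 92] [2.19 2.19] | 6 (286, 156) [41 93 93] [2.27 2.27] | 0 (286, 160) [41 92 93] [2.24 2.27] | -6 (286, 164) [ 50 119 118] [2.38 2.36] | -12 (286, 168) [ 53 123 124] [2.32 2.34] | -18 (286, 172) [ 54 125 126] [2.31 2.33] | -24 (286, 176) [ 56 127 127] [2.27 2.27] | -30 (286, 180) [ 58 127 128] [2.19 2.21] | -36 (286, 184) [ 59 128 129] [2.17 2.19] | -42 (285, 188) [ 61 129 130] [2.11 2.13] | -48 (285, 192) [ 64 128 142] [2.   2.22] | -54 (285, 196) [ 77 125 216] [1.62 2.81] | -60 (285, 199) [ 90 128 200] [1.42 2.22] | -66 (285, 203) [232 241 243] [1.04 1.05] |
```

Five bands lie in the tray: pale y≈127, brown 105, dark 85, pale 54 and brown 32. The floor between them and the box mouth is empty. I'll wait briefly, check that everything is still, and hand in.

{"api": "move_arm", "payload": {"targets": "-1 0 0 0 0 0 0; -1 0 0 0 0 0 0; -1 0 0 0 0 0 0; -1 0 0 0 0 0 0; -1 0 0 0 0 0 0"}}

```text
clock: 17.65
eef_pos: [489.9, -2.4, 299.7]
tool_rot: [-3.134, -0.004, 1.571]
force: [0.8, -0.1, 0.5]
width: -0.1
gripper_force: 0.0
```

```bash
python3 - <<'E'
from h import *
import pickle
_,e,_=pickle.load(open("o.pkl","rb"));n=grab("side")
df=np.abs(n["color"].astype(int)-e["color"].astype(int)).max(2);print("changed px",(df>25).sum())
if (df>25).sum()<60: print(order.finish_job())
E
```

```text
changed px 0
the job is handed in; nothing more can be done
None
```

The job is handed in at about 18 s: the boat stands on its pad, the box is tipped over the strip to roughly 120°, all five dowels lie still in the tray, and the bystanders looked undisturbed; no verdict came back.

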